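Clamp a wooden rib in a twist-lock hold-down press

ROBOT

A 6-joint arm with a two-finger parallel gripper is mounted at the origin on a cart in front of the work surface, level with it; the furniture and walls round the work are solid. World frame = base frame: x ahead of the robot, y to its left, z up, the work surface at z = 0. Lengths are in m, angles in rad, forces in N, time in s.
With the tool pointing down it reaches from about 0.25 to 0.725 m from the base axis. Payload 4 kg.
Tool frame: the origin (TCP) lies where the fingers leave the gripper's body, on its centre line; the fingertips stand 73 mm ahead of it and the grasp point (between the pads) lies 54 mm ahead of it (bot.tips_ahead is the z of the fingertips in the tool frame, in m); z points along the fingers, y is the direction in which the jaws open and shut (so a half turn about z gives the same grasp; the last joint's range is limited). The gripper opens to 85 mm and grips with 20 to 120 N. Pads are 22 mm wide; open, the fingers measure 114 mm over their backs; the gripper's body (76 mm by 85 mm) begins 54 mm behind the grasp point. The pads swing forward as they close: fully open they stand 13 mm farther back than shut.
Start: joints at [-1.174, 0.241, 0.005, 1.335, 0, 1.571], TCP at [0.193, -0.461, 0.304] pointing down, gripper open.
Joint ranges: [-2.72, 2.72], [-1.05, 1.87], [-1.09, 1.28], [-1.99, 2.15], [-1.42, 1.44], [-3.14, 3.14]. Speed limits (rad/s): [2.79, 2.79, 3.14, 3.14, 3.14, 3.14].

INTERFACE

Orientations are given as a unit quaternion [x, y, z, w].
In Python, from workcell import readout, camera, get_calibration, order, bot gives the robot as it stands.
- The arm moves only by the tool send_rows, never from a script. Its argument "moves" is a list of rows, each a list of 3 entries, a list of its own where there are three numbers: the shift along the tool's x, y, z in mm, then the turn, a rotation vector about the tool's x, y, z in rad, then the finger opening in mm, from 0 to 85.4. In form: [[[dx, dy, dz], [ax, ay, az], grip], ...]. A call has 1 to 12 rows; each row is the pose to reach, as a shift and turn from the pose measured when the call began, along the tool's axes at that moment; what a row does not reach only later rows make up. A row lasts 1/12 s, in which the tool goes at most 41.7 mm and 7.16 degrees, less where a joint would pass 70% of its speed; a pose out of reach is approached as far as the arm can. A call with a gripper value outside its range is refused whole. The fingers move at their own pace and stop on an object; the grip force is fixed at half the most. Time passes only in rows, so rows that repeat a pose let the fingers close. It gives the time, the measured TCP pose, the force and the opening at its end, in the units of the state.
- readout.get_obs(): the state, without advancing time (a new reading comes with each control period).
- camera(name): name is "side" or "top"; returns the picture (480x640x3 uint8, red, green, blue); there is no depth.
- get_calibration(name): a dict with "fx", "fy", "cx", "cy" (pixels), "R" (3x3) and "t" (3): a world point X has camera coordinates R X + t. Camera axes: x right, y down, z forward; pixel columns grow to the right and rows downward; lengths in m; the calibration is good to about 2 mm. A picture is of the moment at which its call begins. get_calibration takes no time and is no camera call.
- order.job_done(): hands the job in, once; it reports no verdict.
The state is a dict: "clock": time; "joint_pos": joint angles; "joint_vel": joint speeds; "tau": joint torques, N m; "eef_pos": TCP position; "tool_rot": TCP orientation; "ft_force": force on the tool from outside, world axes, zero at the start; "ft_torque": the same for the moment, N m; "grip_width": finger opening in m.
Only numpy, scipy, OpenCV 4.12 (cv2) and the standard library are available. Lean on these libraries where they do the work, as an engineer would, in place of code of your own. Each camera call takes 0.05 s, during which the arm holds its last target. There are 200 camera calls.

TASK

Clamp the wooden rib flat in the small hold-down press so that it dries straight: twist the press handle anticlockwise (seen from above) to its stop to unlock the telescoping plunger, slide the plunger down until its rubber foot presses on the rib with about 10 N (never more than 20 N), and, keeping that pressure, twist the handle back clockwise to its stop so that the plunger stays locked and pressing. Let go, and do not disturb the jar, the tape roll and the cup beside the press, nor shift the rib.

Things in the scene. Friction and masses are not known exactly. Their poses are not given: they have to be found in the camera images.
- press: fixed hold-down press: a plywood base plate 170 x 150 mm, 14 mm thick, with a grey column (28 x 44 mm, up to 165 mm high) 92 mm behind the plunger's axis and an arm that carries a grey upright sleeve (36 mm across, from 115 to 172 mm above the bench). Origin: on the bench, under the plunger's vertical axis; x points from the plunger to the column, z up
- handle (a point): centre of the black handle bar on top of the plunger: 60 mm long (its x axis), 14 mm thick (its y axis), 26 mm tall; a round hub 24 mm across lies under it down to 22 mm below this point, then the 16 mm steel rod that runs through the sleeve. The bar sinks with the plunger and turns with the twist. With the plunger fully raised it is 260 mm above the bench, with the foot pressing on the rib about 215 to 225 mm
- twist (a joint): turn of handle and rod about the vertical axis, rad: 0 = fully unlocked (stop), 1.2 = fully locked (stop); it grows clockwise seen from above. At value t the bar's long axis stands at 0.6 - t rad (anticlockwise from above) from the press's x axis. The lock begins to grip at about 0.5 and holds the pressed plunger firmly from 1.05 on. Turning takes about 0.06 N m when free and up to 0.25 N m as the lock grips; the handle stays where it is left
- rib: wooden rib, a flat rounded board 48 x 104 x 8 mm, loose, lying flat on the base plate under the foot (its top 22 mm above the bench); origin at the centre of its underside, 14 mm above the bench; long axis y
- jar: small lidded jar, 60 mm across, 82 mm tall, standing on the bench beside the press; origin at the centre of its underside
- tape: roll of masking tape, 101 mm across, 24 mm tall, lying on the bench beside the press; origin at the centre of its underside
- cup: clear plastic cup, 72 mm across, 70 mm tall, standing on the bench; origin at the centre of its underside
- stem: telescoping plunger; origin on its axis, at bench level when fully raised, sinking with it. At its lower end is a round rubber foot, 36 mm across, that does not turn; its underside lies roughly 60 mm above this origin, not measured exactly and up to 5 mm out, as it sits on a threaded spindle that someone has screwed in or out. The foot is sprung: it yields 1 mm for each 5 N
- sleeve (a point): centre of the sleeve's top rim, 172 mm above the bench. The plunger slides through the sleeve by up to 55 mm and its foot starts 20 to 45 mm above the rib. Unlocked, it has about 2.3 N of friction (pushing it down takes under 1 N, as its weight helps) and stays where it is left, but if let go unlocked while pressing on the rib it springs back up

How it is judged:
By the outcome, as a careful person would: the job done as asked, in the order asked, and still so for the second after the job is handed in, with the robot touching nothing.
It also fails if it takes over 59 s, if anything falls off the work surface, if the arm or the gripper's body presses on something with over 40 N, if the wrist force passes 120 N, or if a joint passes its speed limit or range.

## Working session

There is one attempt and no reset: what is moved stays moved. The work goes in short steps, Python scripts to look and compute and a tool call to move; the robot and the scene stay as the last step left them, time stands still between calls to the robot, and variables do not carry over. Pictures are saved under pics/ and viewed, about 8 in all and at most 12, crops included, and the job is handed in when it is done.

Besides the shell and the picture viewer there is one more tool, called after "Request:" as name(argument=value, ...), one argument or row to a line, values as JSON. send_rows: Moves the arm, as the interface text tells. Its arguments: {"type":"object","properties":{"moves":{"type":"array","items":{"type":"array"}}},"required":["moves"]}

```bash
mkdir -p pics
python3 - <<'E'
from workcell import readout,camera,get_calibration,bot
import cv2,numpy as np
o=readout.get_obs();print(o)
for n in("side","top"):
    c=get_calibration(n);print(n,c, -np.array(c["R"]).T@np.array(c["t"]))
    cv2.imwrite(f"pics/{n}0.png",camera(n)[:,:,::-1])
E
```

```text
{'clock': 0.0, 'joint_pos': array([-1.17399766e+00,  2.41407183e-01,  3.71790798e-03,  1.33520861e+00,
        1.05449359e-05,  1.57081377e+00]), 'joint_vel': array([ 0.00089655, -0.00063673,  0.00019186,  0.00147757, -0.00206563,
       -0.00115969]), 'tau': array([ 1.72678242e-04, -3.72325408e+01,  2.52400768e+01,  1.70971197e-02,
        1.81575924e-04,  1.48785954e-06]), 'eef_pos': array([ 0.19304814, -0.46070193,  0.30301329]), 'tool_rot': array([ 9.80384505e-01,  1.97091650e-01, -2.01948758e-04, -1.03120329e-03]), 'ft_force': array([-0.81032935, -0.43704334,  0.40349956]), 'ft_torque': array([-0.03559048,  0.05610052,  0.06373785]), 'grip_width': 0.08521732952591236}
side {'fx': 452.60510721395633, 'fy': 452.60510721395633, 'cx': 318.6613759019348, 'cy': 245.68768830319513, 'R': array([[-0.96297029, -0.26944852,  0.00925799],
       [-0.18347744,  0.62978827, -0.75478656],
       [ 0.19754555, -0.72853567, -0.65590512]]), 't': array([0.511276  , 0.2617197 , 0.91366642])} [0.35987253 0.63857314 0.79208761]
top {'fx': 597.5030196449471, 'fy': 597.5030196449471, 'cx': 316.68179995019216, 'cy': 235.52752608601554, 'R': array([[ 0.02524938, -0.99967755, -0.00269713],
       [-0.99656402, -0.02495766, -0.07897638],
       [ 0.0788836 ,  0.00468197, -0.99687284]]), 't': array([-0.0624715 ,  0.55422022,  1.31560626])} [ 0.45011355 -0.05477894  1.35509396]
```

View pics/side0.png

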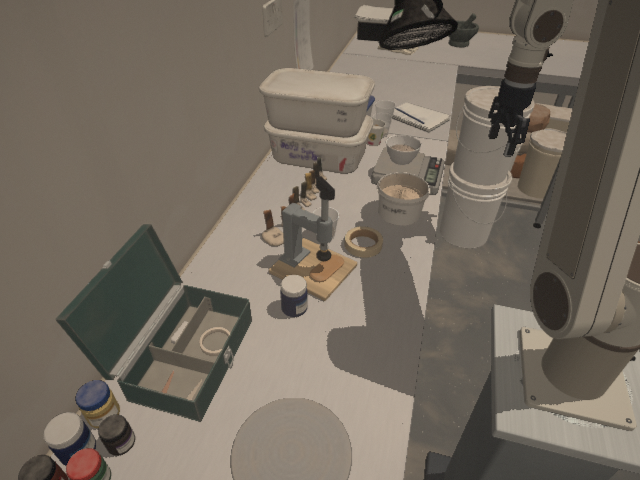

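View pics/top0.png

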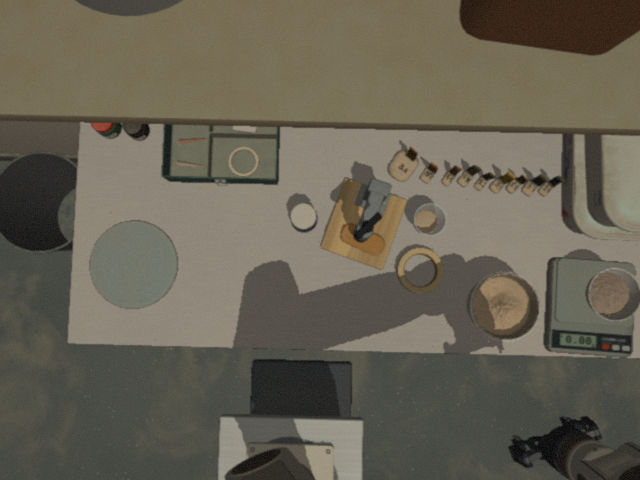

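The top view shows the press (base about 365,225, black handle about 368,222), the jar at 302,217, the tape at 419,270 and the cup at 428,218. In the side view the handle is about 322,182. I'll zoom in on both.

```bash
cat > h.py <<'E'
import numpy as np,cv2
from workcell import get_calibration
def ray(n,u,v):
    c=get_calibration(n);R=np.array(c["R"]);t=np.array(c["t"])
    return -R.T@t, R.T@np.array([(u-c["cx"])/c["fx"],(v-c["cy"])/c["fy"],1])
def onz(n,u,v,z):
    o,d=ray(n,u,v);return o+d*(z-o[2])/d[2]
def proj(n,X):
    c=get_calibration(n);p=np.array(c["R"])@X+np.array(c["t"]);return np.array([c["fx"]*p[0]/p[2]+c["cx"],c["fy"]*p[1]/p[2]+c["cy"]])
def tri(a,b):
    o1,d1=ray("side",*a);o2,d2=ray("top",*b)
    s=np.linalg.lstsq(np.c_[d1,-d2],o2-o1,rcond=None)[0]
    p,q=o1+s[0]*d1,o2+s[1]*d2
    return (p+q)/2,np.linalg.norm(p-q)
E
python3 - <<'E'
import cv2,numpy as np
s=cv2.imread("pics/side0.png")[155:305,265:365];t=cv2.imread("pics/top0.png")[160:280,310:410]
a=cv2.resize(s,None,fx=4,fy=4,interpolation=cv2.INTER_CUBIC);b=cv2.resize(t,(400,480),interpolation=cv2.INTER_CUBIC)
b=np.vstack([b,np.zeros((120,400,3),np.uint8)])
cv2.imwrite("pics/z.png",np.hstack([a,b]))
E
```

```text
(no output)
```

View pics/z.png

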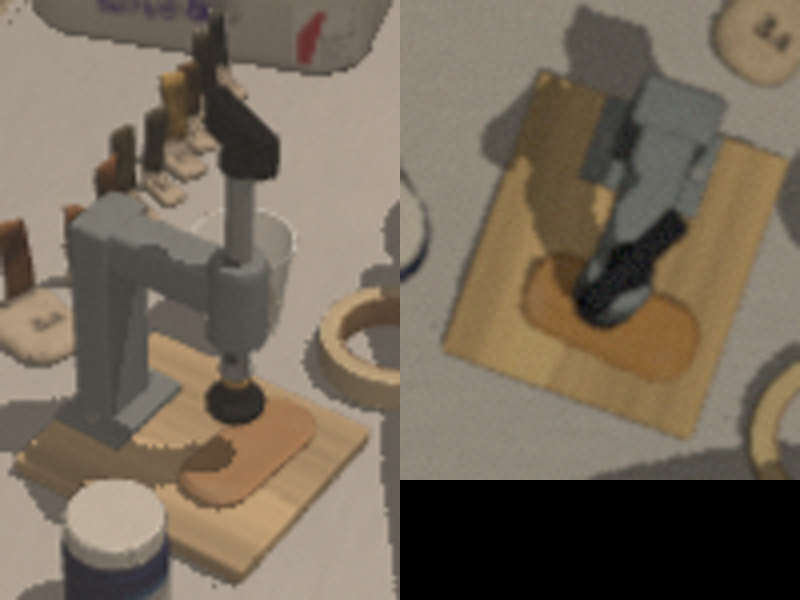

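Run:
```python
from h import *
C=[onz("top",*p,.014)[:2] for p in [(345.75,177.5),(407.5,198.75),(382.5,269.5),(321.25,246.25)]]
print("base",np.round(C,4),[round(float(np.linalg.norm(C[i]-C[i-1])),4) for i in range(4)])
d=(C[0]-C[3]+C[1]-C[2]);print("press x yaw",np.arctan2(d[1],d[0]),"centre",np.mean(C,0))
t=cv2.imread("pics/top0.png");g=t.max(2)
m=np.zeros_like(g);m[205:245,345:390]=(g[205:245,345:390]<55)*255
k,l,st,ce=cv2.connectedComponentsWithStats(m);i=1+np.argmax(st[1:,4]);
r=cv2.minAreaRect(cv2.findContours((l==i).astype(np.uint8),0,2)[0][0]);print(st[i],ce[i],r)
for q in cv2.boxPoints(r): print(q,onz("top",*q,.273))
c=onz("top",*ce[i],.268);print("bar c",c, "reach",np.hypot(*c[:2]), "side proj",proj("side",c))
a,b=onz("top",380,215.5,.273),onz("top",357.5,236,.273);print(a,b,(a+b)/2,np.linalg.norm(a-b),np.arctan2((a-b)[1],(a-b)[0]))
# side bar top: ends
for e in [(208/4+265,95/4+155),(275/4+265,165/4+155)]: print(e)
# jar, cup, tape
print("jar",onz("top",302.5,217,.082),"cup",onz("top",429,218,.07),"tape",onz("top",419,270,.024))
# sleeve centre via side
print("sleeve top in side if axis=bar c",proj("side",np.r_[c[:2],.172]),proj("side",np.r_[c[:2],.26]))
```

```text
base [[ 0.6899 -0.1111]
 [ 0.6448 -0.2517]
 [ 0.4836 -0.1978]
 [ 0.5323 -0.0594]] [0.1659, 0.1477, 0.17, 0.1468]
press x yaw -0.3198093046195836 centre [ 0.58765009 -0.15499624]
[353 213  28  29 300] [365.73333333 226.89      ] ((365.97564697265625, 225.28050231933594), (13.743291854858398, 34.20205307006836), 38.65980911254883)
[349.92688 234.34148] [ 0.53941366 -0.11002045  0.273     ]
[371.29272 207.63417] [ 0.58922589 -0.14793362  0.273     ]
[382.0244  216.21953] [ 0.57397501 -0.16774724  0.273     ]
[360.65857 242.92683] [ 0.52427431 -0.12981085  0.273     ]
bar c [ 0.55420316 -0.1388526   0.268     ] reach 0.5713328128467077 side proj [327.00685427 183.80154899]
[ 0.57520069 -0.16404105  0.273     ] [ 0.53673631 -0.12383188  0.273     ] [ 0.5559685  -0.14393647  0.273     ] 0.05564427779097783 -0.8075720928571319
(317.0, 178.75)
(333.75, 196.25)
jar [ 0.58990604 -0.01741509  0.082     ] cup [ 0.59587372 -0.29047811  0.07      ] tape [ 0.48427322 -0.27790848  0.024     ]
sleeve top in side if axis=bar c [326.08964374 220.07705916] [326.92579447 187.00744961]
```

Request:
send_rows(
  moves=[
    [[0, 0, -40], [0, 0, 0], 85],
    [[0, 0, -80], [0, 0, -0.1], 85],
    [[458, -152, -80], [0, 0, -1.89], 85],
    [[458, -152, -80], [0, 0, -1.89], 85],
    [[458, -152, -80], [0, 0, -1.89], 85],
    [[458, -152, -80], [0, 0, -1.89], 85],
    [[458, -152, -80], [0, 0, -1.89], 85],
    [[458, -152, -80], [0, 0, -1.89], 85],
    [[458, -152, -80], [0, 0, -1.89], 85],
    [[458, -152, -80], [0, 0, -1.89], 85],
    [[458, -152, -80], [0, 0, -1.89], 85],
    [[458, -152, -80], [0, 0, -1.89], 85],
  ],
)

```text
clock: 1.1
eef_pos: [0.5082, -0.1852, 0.383]
tool_rot: [0.64, 0.769, 0.0, -0.001]
ft_force: [1.0, 0.4, 0.6]
grip_width: 0.0845
```

```bash
cat >> h.py <<'E'
from scipy.spatial.transform import Rotation as Ro
from workcell import readout
def plan(pos,yaw):
    o=readout.get_obs();Rt=Ro.from_quat(o["tool_rot"])
    G=Ro.from_euler("z",yaw)*Ro.from_euler("x",np.pi)
    print("clock",o["clock"],"tcp",o["eef_pos"].round(4),"yaw",np.arctan2(*Rt.as_matrix()[[1,0],0]),"q",o["joint_pos"].round(3),"F",o["ft_force"].round(1),"T",o["ft_torque"].round(2),"w",o["grip_width"])
    print("shift mm",(1000*Rt.inv().apply(np.array(pos)-o["eef_pos"])).round(1),"turn",(Rt.inv()*G).as_rotvec().round(3))
E
python3 -c "
from h import *
plan([.557,-.144,.384],2.29)"
```

```text
clock 1.1 tcp [ 0.5082 -0.1852  0.383 ] yaw 1.7531875583287713 q [-3.500e-01  3.090e-01  3.010e-01  1.564e+00  1.000e-03  1.038e+00] F [1.  0.4 0.6] T [-0.1   0.01  0.03] w 0.08447853175244625
shift mm [31.7 55.5 -1. ] turn [-0.001 -0.002 -0.537]
```

Request:
send_rows(
  moves=[
    [[32, 55.5, -1], [0, 0, -0.537], 85],
    [[32, 55.5, -1], [0, 0, -0.537], 85],
    [[32, 55.5, -1], [0, 0, -0.537], 85],
    [[32, 55.5, -1], [0, 0, -0.537], 85],
    [[32, 55.5, -1], [0, 0, -0.537], 85],
    [[32, 55.5, -1], [0, 0, -0.537], 85],
  ],
)

```text
clock: 1.6
eef_pos: [0.5571, -0.1433, 0.3831]
tool_rot: [0.412, 0.911, 0.0, -0.002]
ft_force: [0.0, -0.2, -0.4]
grip_width: 0.085
```

Run:
```python
from h import *
from workcell import camera
s=camera("side")[:,:,::-1];t=camera("top")[:,:,::-1]
plan([.557,-.144,.324],2.29)
a=cv2.resize(s[130:280,265:365],None,fx=4,fy=4,interpolation=cv2.INTER_CUBIC);b=cv2.resize(t[150:300,315:415],None,fx=4,fy=4,interpolation=cv2.INTER_CUBIC)
cv2.imwrite("pics/z2.png",np.hstack([a,b]))
```

```text
clock 1.7 tcp [ 0.5569 -0.1437  0.3835] yaw 2.2888702715198934 q [-2.530e-01  3.840e-01  4.090e-01  1.599e+00  1.000e-03  6.000e-01] F [ 0.  -0.6 -0.1] T [0.03 0.02 0.02] w 0.08507937920296275
shift mm [-0.5 -0.1 59.5] turn [-0.001 -0.003 -0.001]
```

View pics/z2.png

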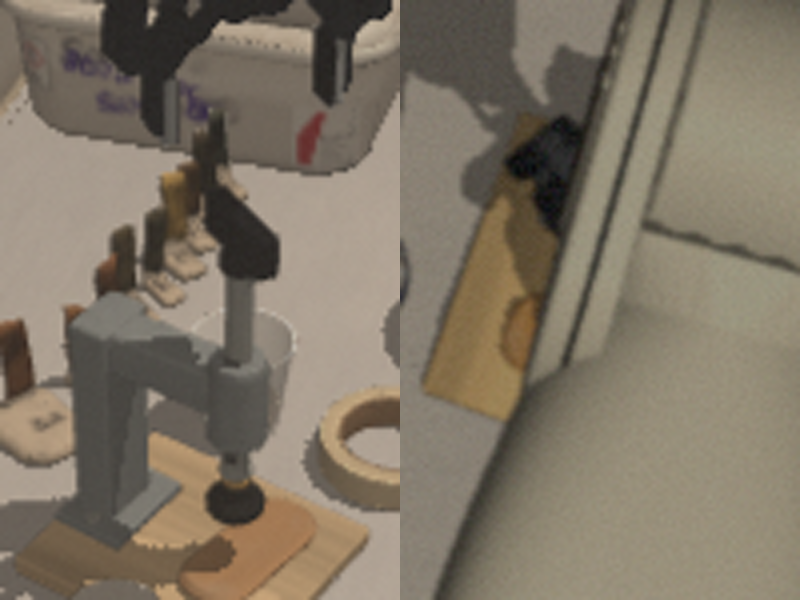

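The side view shows the fingers straddling the bar. The midpoint between them is about 2 px (3 mm) right of the rod axis, so I'll correct slightly, descend and close.

```bash
python3 -c "
from h import *
plan([.559,-.143,.3235],2.27)"
```

```text
clock 1.7 tcp [ 0.5569 -0.1437  0.3835] yaw 2.2888702715198934 q [-2.530e-01  3.840e-01  4.090e-01  1.599e+00  1.000e-03  6.000e-01] F [ 0.  -0.6 -0.1] T [0.03 0.02 0.02] w 0.08507937920296275
shift mm [-1.1  2.  60. ] turn [-0.001 -0.003  0.019]
```

Request:
send_rows(
  moves=[
    [[-1, 2, 20], [0, 0, 0.02], 85],
    [[-1, 2, 40], [0, 0, 0.02], 85],
    [[-1, 2, 60], [0, 0, 0.02], 85],
    [[-1, 2, 60], [0, 0, 0.02], 50],
    [[-1, 2, 60], [0, 0, 0.02], 35],
    [[-1, 2, 60], [0, 0, 0.02], 28],
    [[-1, 2, 60], [0, 0, 0.02], 24],
  ],
)

```text
clock: 2.28
eef_pos: [0.5595, -0.1432, 0.3252]
tool_rot: [0.423, 0.906, 0.001, -0.0]
ft_force: [-0.5, 0.5, 0.4]
grip_width: 0.0381
```

Run:
```python
from h import *
from workcell import camera
s=camera("side")[:,:,::-1]
plan([.559,-.143,.3235],2.27)
a=cv2.resize(s[130:230,275:375],None,fx=6,fy=6,interpolation=cv2.INTER_CUBIC)
cv2.imwrite("pics/z3.png",a)
```

```text
clock 2.3333 tcp [ 0.5595 -0.1432  0.3252] yaw 2.2684975628578146 q [-2.51e-01  3.91e-01  2.70e-01  1.45e+00  1.00e-03  6.22e-01] F [ 0.  -0.8 -0.6] T [ 0.02 -0.13  0.06] w 0.030487318097907123
shift mm [ 0.5 -0.3  1.7] turn [ 0.001 -0.001 -0.002]
```

View pics/z3.png

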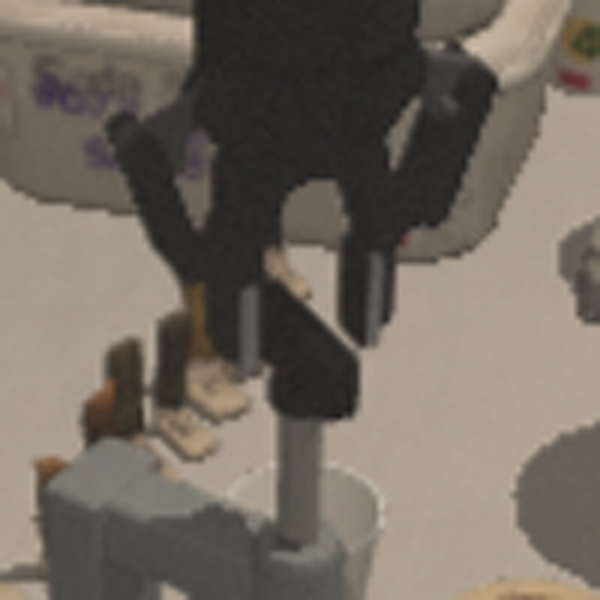

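Pads now sit either side of the bar, at x≈250 and 370 in the crop. The rod is at about 302, so the midpoint is still about 2 mm right. I'll shift that and close.

Request:
send_rows(
  moves=[
    [[0, 2, 1.5], [0, 0, 0], 24],
    [[0, 2, 1.5], [0, 0, 0], 20],
    [[0, 2, 1.5], [0, 0, 0], 16],
    [[0, 2, 1.5], [0, 0, 0], 14],
    [[0, 2, 1.5], [0, 0, 0], 12],
    [[0, 2, 1.5], [0, 0, 0], 10],
    [[0, 2, 1.5], [0, 0, 0], 8],
    [[0, 2, 1.5], [0, 0, 0], 6],
  ],
)

```text
clock: 3.0
eef_pos: [0.5596, -0.1437, 0.3246]
tool_rot: [0.424, 0.906, -0.002, -0.0]
ft_force: [-6.0, -5.1, 3.0]
grip_width: 0.0122
```

```bash
python3 -c "
from h import *
plan([.561,-.142,.3235],2.27)"
```

```text
clock 3.0 tcp [ 0.5596 -0.1437  0.3246] yaw 2.266860308052331 q [-0.25   0.392  0.271  1.45  -0.003  0.625] F [-6.  -5.1  3. ] T [-1.07  1.3   0.06] w 0.012237379564837936
shift mm [0.4 2.1 1.1] turn [-0.003  0.001 -0.003]
```

Request:
send_rows(
  moves=[
    [[0, 0, 0], [0, 0, 0], 6],
    [[0, 0, 0], [0, 0, -0.1], 6],
    [[0, 0, 0], [0, 0, -0.2], 6],
    [[0, 0, 0], [0, 0, -0.3], 6],
    [[0, 0, 0], [0, 0, -0.4], 6],
    [[0, 0, 0], [0, 0, -0.4], 6],
  ],
)

```text
clock: 3.5
eef_pos: [0.5597, -0.1433, 0.3246]
tool_rot: [0.234, 0.972, -0.001, -0.001]
ft_force: [-0.4, 0.9, 0.6]
grip_width: 0.0127
```

```bash
python3 -c "
from h import *
plan([.5596,-.1437,.3235],2.267+.8)"
```

```text
clock 3.5 tcp [ 0.5597 -0.1433  0.3246] yaw 2.6688648258362324 q [-0.25   0.392  0.271  1.45  -0.002  0.223] F [-0.4  0.9  0.6] T [0.14 0.19 0.13] w 0.012730973963438892
shift mm [-0.1 -0.4  1.1] turn [-0.002 -0.001 -0.398]
```

Request:
send_rows(
  moves=[
    [[0, 0, 0], [0, 0, -0.1], 6],
    [[0, 0, 0], [0, 0, -0.2], 6],
    [[0, 0, 0], [0, 0, -0.3], 6],
    [[0, 0, 0], [0, 0, -0.4], 6],
    [[0, 0, 0], [0, 0, -0.5], 6],
    [[0, 0, 0], [0, 0, -0.6], 6],
    [[0, 0, 0], [0, 0, -0.66], 6],
    [[0, 0, 0], [0, 0, -0.66], 6],
  ],
)

```text
clock: 4.17
eef_pos: [0.5599, -0.1423, 0.3246]
tool_rot: [-0.093, 0.996, 0.0, -0.001]
ft_force: [-2.0, 2.9, 0.3]
grip_width: 0.0121
```

Run:
```python
from h import *
from workcell import camera
s=camera("side")[:,:,::-1]
plan([.5596,-.1437,.3235],3.42)
a=cv2.resize(s[130:260,275:375],None,fx=5,fy=5,interpolation=cv2.INTER_CUBIC)[:600]
cv2.imwrite("pics/z4.png",a)
```

```text
clock 4.2167 tcp [ 0.5599 -0.1423  0.3246] yaw -2.956615020103814 q [-0.249  0.392  0.271  1.45  -0.    -0.434] F [-0.6  3.1 -0.8] T [ 0.59 -0.02  0.1 ] w 0.012609691950276596
shift mm [ 0.5 -1.3  1.1] turn [ 0.    -0.001 -0.093]
```

View pics/z4.png

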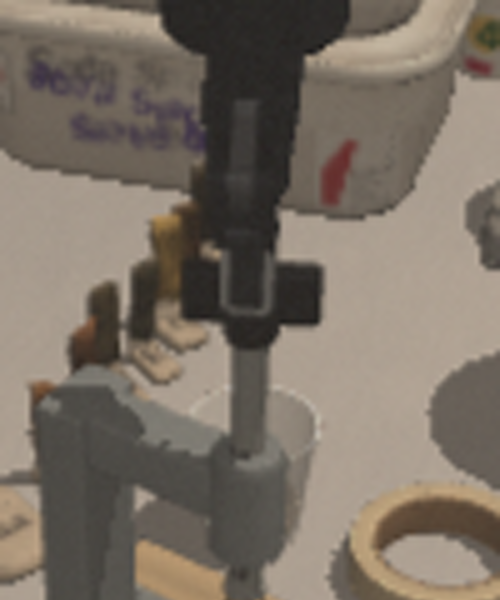

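The bar has turned with the gripper and the pads sit near its middle. Now I'll ease it to the stop.

Request:
send_rows(
  moves=[
    [[0, -1, 0], [0, 0, -0.04], 6],
    [[0, -1, 0], [0, 0, -0.08], 6],
    [[0, -1, 0], [0, 0, -0.1], 6],
    [[0, -1, 0], [0, 0, -0.1], 6],
  ],
)

```text
clock: 4.55
eef_pos: [0.5602, -0.1425, 0.3246]
tool_rot: [-0.141, 0.99, 0.001, -0.0]
ft_force: [-0.5, 5.2, -0.4]
grip_width: 0.0126
```

```bash
python3 -c "
from h import *
plan([.5596,-.1437,.3235],3.5)"
```

```text
clock 4.55 tcp [ 0.5602 -0.1425  0.3246] yaw -2.8579371474870294 q [-2.500e-01  3.930e-01  2.720e-01  1.451e+00  1.000e-03 -5.330e-01] F [-0.5  5.2 -0.4] T [ 1.   -0.09 -0.17] w 0.01257832996117283
shift mm [ 0.9 -1.   1.1] turn [ 0.002 -0.001 -0.075]
```

Request:
send_rows(
  moves=[
    [[0, 0, 0], [0, 0, -0.04], 6],
    [[0, 0, 0], [0, 0, -0.08], 6],
    [[0, 0, 0], [0, 0, -0.08], 6],
  ],
)

```text
clock: 4.8
eef_pos: [0.5602, -0.1424, 0.3247]
tool_rot: [-0.178, 0.984, 0.001, -0.0]
ft_force: [-0.7, 3.9, -0.1]
grip_width: 0.0125
```

```bash
python3 -c "
from h import *
plan([.5596,-.1437,.3235],3.5)"
```

```text
clock 4.8 tcp [ 0.5602 -0.1424  0.3247] yaw -2.7832988804750984 q [-0.25   0.393  0.272  1.451  0.002 -0.608] F [-0.7  3.9 -0.1] T [ 0.75 -0.03 -1.74] w 0.012545162751506151
shift mm [ 1.  -1.   1.2] turn [ 0.003  0.    -0.   ]
```

Stop found (−1.7 N m). I'll relax the twist slightly and lower.

Request:
send_rows(
  moves=[
    [[0, 0.7, 0], [0, 0, 0.05], 6],
    [[0, 0.7, 0], [0, 0, 0.05], 6],
    [[0, 0.7, 4], [0, 0, 0.05], 6],
    [[0, 0.7, 8], [0, 0, 0.05], 6],
    [[0, 0.7, 12], [0, 0, 0.05], 6],
    [[0, 0.7, 16], [0, 0, 0.05], 6],
    [[0, 0.7, 20], [0, 0, 0.05], 6],
    [[0, 0.7, 24], [0, 0, 0.05], 6],
    [[0, 0.7, 28], [0, 0, 0.05], 6],
    [[0, 0.7, 28], [0, 0, 0.05], 6],
  ],
)

```text
clock: 5.63
eef_pos: [0.5599, -0.1419, 0.2954]
tool_rot: [-0.153, 0.988, 0.001, -0.001]
ft_force: [2.0, 1.3, -4.4]
grip_width: 0.0124
```

```bash
python3 -c "
from h import *
plan([.5596,-.1437,.287],3.43)"
```

```text
clock 5.6333 tcp [ 0.5599 -0.1419  0.2954] yaw -2.833549410310239 q [-0.249  0.401  0.209  1.38   0.002 -0.557] F [ 2.   1.3 -4.4] T [-0.06 -0.59 -0.95] w 0.01241934414608002
shift mm [ 0.8 -1.6  8.4] turn [ 0.003 -0.001  0.02 ]
```

Request:
send_rows(
  moves=[
    [[0, 0, 0], [0, 0, 0.03], 6],
    [[0, 0, 0], [0, 0, 0.03], 6],
    [[0, 0, 1], [0, 0, 0.03], 6],
    [[0, 0, 2], [0, 0, 0.03], 6],
    [[0, 0, 3], [0, 0, 0.03], 6],
    [[0, 0, 3], [0, 0, 0.03], 6],
  ],
)

```text
clock: 6.13
eef_pos: [0.56, -0.1419, 0.2924]
tool_rot: [-0.139, 0.99, 0.001, -0.001]
ft_force: [0.3, -0.3, -0.7]
grip_width: 0.0125
```

```bash
python3 -c "
from h import *
plan([.5596,-.1437,.287],3.43)"
```

```text
clock 6.1333 tcp [ 0.56   -0.1419  0.2924] yaw -2.8626771686114627 q [-0.249  0.402  0.202  1.373  0.002 -0.528] F [ 0.3 -0.3 -0.7] T [-0.07 -0.45 -0.  ] w 0.012510874746452752
shift mm [ 0.9 -1.6  5.4] turn [ 0.002 -0.001 -0.009]
```

Request:
send_rows(
  moves=[
    [[0, 0, 1], [0, 0, 0], 6],
    [[0, 0, 2], [0, 0, 0], 6],
    [[0, 0, 2], [0, 0, 0], 6],
    [[0, 0, 2], [0, 0, 0], 6],
  ],
)

```text
clock: 6.47
eef_pos: [0.56, -0.1419, 0.2902]
tool_rot: [-0.139, 0.99, 0.001, -0.001]
ft_force: [1.9, 0.7, -0.6]
grip_width: 0.0124
```

```bash
python3 -c "
from h import *
plan([.5596,-.1437,.287],3.43)"
```

```text
clock 6.4667 tcp [ 0.56   -0.1419  0.2902] yaw -2.8625126065816455 q [-0.249  0.403  0.198  1.368  0.002 -0.528] F [ 1.9  0.7 -0.6] T [-0.02 -0.46 -0.01] w 0.012373186956508412
shift mm [ 0.9 -1.6  3.2] turn [ 0.003 -0.001 -0.009]
```

Request:
send_rows(
  moves=[
    [[0, 0, 0.7], [0, 0, 0], 6],
    [[0, 0, 1.4], [0, 0, 0], 6],
    [[0, 0, 1.4], [0, 0, 0], 6],
  ],
)

```text
clock: 6.72
eef_pos: [0.5601, -0.1419, 0.2888]
tool_rot: [-0.139, 0.99, 0.001, -0.001]
ft_force: [1.0, 1.6, 0.1]
grip_width: 0.0131
```

Request:
send_rows(
  moves=[
    [[0, 0, 0.7], [0, 0, 0], 6],
    [[0, 0, 1.4], [0, 0, 0], 6],
    [[0, 0, 1.4], [0, 0, 0], 6],
  ],
)

```text
clock: 6.97
eef_pos: [0.5601, -0.1419, 0.288]
tool_rot: [-0.139, 0.99, 0.001, -0.0]
ft_force: [0.3, 1.2, 5.1]
grip_width: 0.0122
```

Request:
send_rows(
  moves=[
    [[0, 0, 0.5], [0, 0, 0], 6],
    [[0, 0, 1], [0, 0, 0], 6],
    [[0, 0, 1], [0, 0, 0], 6],
  ],
)

```text
clock: 7.22
eef_pos: [0.5601, -0.1419, 0.2878]
tool_rot: [-0.139, 0.99, 0.001, 0.0]
ft_force: [-0.9, 1.0, 6.1]
grip_width: 0.0123
```

Request:
send_rows(
  moves=[
    [[0, 0, 1.2], [0, 0, 0], 6],
    [[0, 0, 1.6], [0, 0, 0], 6],
    [[0, 0, 2.0], [0, 0, 0], 6],
    [[0, 0, 2.0], [0, 0, 0], 6],
    [[0, 0, 2.0], [0, 0, 0], 6],
  ],
)

```text
clock: 7.63
eef_pos: [0.56, -0.1419, 0.2872]
tool_rot: [-0.139, 0.99, 0.001, 0.001]
ft_force: [-1.3, 1.0, 9.3]
grip_width: 0.0124
```

Run:
```python
from h import *
from workcell import camera
for i in range(6):
    camera("top"); o=readout.get_obs(); print(o["ft_force"].round(1),o["eef_pos"].round(4),o["ft_torque"].round(2))
```

```text
[-1.8  1.   9.1] [ 0.56   -0.1419  0.2872] [ 0.17  0.29 -0.02]
[-2.2  1.5  8.6] [ 0.56   -0.1419  0.2872] [ 0.19  0.28 -0.03]
[-1.6  0.8  7.2] [ 0.56   -0.1419  0.2872] [ 0.13  0.25 -0.02]
[-2.7  0.4  9.2] [ 0.56   -0.1419  0.2872] [ 0.18  0.3  -0.01]
[-1.2  0.9  8.1] [ 0.56   -0.1419  0.2872] [ 0.19  0.23 -0.03]
[-2.5  0.9  7.9] [ 0.5601 -0.1419  0.2872] [ 0.16  0.23 -0.01]
```

About 9 N on the foot. I'll add a touch and twist clockwise while holding the push.

Request:
send_rows(
  moves=[
    [[0, 0, 1.8], [0, 0, 0], 6],
    [[0.1, -0.1, 1.8], [0, 0, 0.11], 6],
    [[0.2, -0.3, 1.8], [0, 0, 0.22], 6],
    [[0.2, -0.4, 1.8], [0, 0, 0.33], 6],
    [[0.3, -0.6, 1.8], [0, 0, 0.44], 6],
    [[0.4, -0.7, 1.8], [0, 0, 0.55], 6],
    [[0.5, -0.9, 1.8], [0, 0, 0.66], 6],
    [[0.6, -1.0, 1.8], [0, 0, 0.77], 6],
    [[0.7, -1.2, 1.8], [0, 0, 0.88], 6],
    [[0.8, -1.3, 1.8], [0, 0, 0.99], 6],
    [[0.9, -1.5, 1.8], [0, 0, 1.1], 6],
    [[0.9, -1.6, 1.8], [0, 0, 1.18], 6],
  ],
)

```text
clock: 8.93
eef_pos: [0.5589, -0.1442, 0.287]
tool_rot: [0.438, 0.899, 0.0, 0.001]
ft_force: [-4.0, 0.1, 10.7]
grip_width: 0.0124
```

```bash
python3 -c "
from h import *
plan([.5596,-.1437,.287],2.22)"
```

```text
clock 8.9333 tcp [ 0.5589 -0.1442  0.287 ] yaw 2.235576309951452 q [-0.253  0.401  0.186  1.354  0.     0.653] F [-4.   0.1 10.7] T [-0.24  0.91  0.12] w 0.012427433812392773
shift mm [-0.   0.9 -0. ] turn [0.001 0.001 0.016]
```

Request:
send_rows(
  moves=[
    [[0, 0, 1.4], [0, 0, 0.03], 6],
    [[0, 0, 1.4], [0, 0, 0.06], 6],
    [[0, 0, 1.4], [0, 0, 0.08], 6],
    [[0, 0, 1.4], [0, 0, 0.08], 6],
  ],
)

```text
clock: 9.27
eef_pos: [0.5588, -0.1443, 0.287]
tool_rot: [0.471, 0.882, -0.0, 0.002]
ft_force: [-2.0, -0.4, 8.9]
grip_width: 0.0122
```

```bash
python3 -c "
from h import *
plan([.5596,-.1437,.287],2.22)"
```

```text
clock 9.2667 tcp [ 0.5588 -0.1443  0.287 ] yaw 2.1596541563903164 q [-2.520e-01  4.000e-01  1.840e-01  1.352e+00 -1.000e-03  7.300e-01] F [-2.  -0.4  8.9] T [-0.08  0.41  1.65] w 0.012246294480229458
shift mm [ 0.  1. -0.] turn [ 0.001  0.003 -0.06 ]
```

Request:
send_rows(
  moves=[
    [[0, 0, 1], [0, 0, -0.03], 6],
    [[0, 0, 0.5], [0, 0, -0.05], 6],
    [[0, 0, 0], [0, 0, -0.05], 6],
    [[0, 0, 0], [0, 0, -0.05], 6],
  ],
)

```text
clock: 9.6
eef_pos: [0.5588, -0.1443, 0.2871]
tool_rot: [0.449, 0.893, -0.0, 0.002]
ft_force: [-0.4, 0.6, 4.8]
grip_width: 0.0125
```

```bash
python3 -c "
from h import *
plan([.5596,-.1437,.287],2.22)"
```

```text
clock 9.6 tcp [ 0.5588 -0.1443  0.2871] yaw 2.209701429090171 q [-2.520e-01  4.000e-01  1.840e-01  1.352e+00 -1.000e-03  6.800e-01] F [-0.4  0.6  4.8] T [-0.01  0.08  0.45] w 0.012493555132762315
shift mm [-0.   1.   0.1] turn [ 0.001  0.003 -0.01 ]
```

Request:
send_rows(
  moves=[
    [[0, 0, -0.3], [0, 0, -0.02], 10],
    [[0, 0, -0.3], [0, 0, -0.02], 20],
    [[0, 0, -0.3], [0, 0, -0.02], 40],
    [[0, 0, -0.3], [0, 0, -0.02], 60],
    [[0, 0, -0.3], [0, 0, -0.02], 60],
    [[0, 0, -0.3], [0, 0, -0.02], 60],
    [[0, 0, -20], [0, 0, -0.02], 60],
    [[0, 0, -50], [0, 0, -0.02], 60],
    [[0, 0, -80], [0, 0, -0.02], 60],
    [[0, 0, -110], [0, 0, -0.02], 60],
    [[0, 0, -110], [0, 0, -0.02], 60],
  ],
)

```text
clock: 10.52
eef_pos: [0.5597, -0.1444, 0.404]
tool_rot: [0.44, 0.898, 0.001, 0.007]
ft_force: [0.1, 0.2, 0.5]
grip_width: 0.06
```

```bash
python3 -c "
from h import *
plan([.35,-.4,.4],2.22)"
```

```text
clock 10.5167 tcp [ 0.5597 -0.1444  0.404 ] yaw 2.229417011676462 q [-2.520e-01  3.810e-01  4.570e-01  1.632e+00 -1.000e-03  6.600e-01] F [0.1 0.2 0.5] T [ 0.03 -0.06 -0.03] w 0.06003688983354945
shift mm [ -73.7 -322.3    2.3] turn [0.008 0.012 0.009]
```

Clear. I'll move aside for an unobstructed check.

Request:
send_rows(
  moves=[
    [[-74, -322, 0], [0, 0, 0], 60],
    [[-74, -322, 0], [0, 0, 0], 60],
    [[-74, -322, 0], [0, 0, 0], 60],
    [[-74, -322, 0], [0, 0, 0], 60],
    [[-74, -322, 0], [0, 0, 0], 60],
    [[-74, -322, 0], [0, 0, 0], 60],
    [[-74, -322, 0], [0, 0, 0], 60],
    [[-74, -322, 0], [0, 0, 0], 60],
    [[-74, -322, 0], [0, 0, 0], 60],
    [[-74, -322, 0], [0, 0, 0], 60],
    [[-74, -322, 0], [0, 0, 0], 60],
  ],
)

```text
clock: 11.43
eef_pos: [0.3503, -0.4, 0.4021]
tool_rot: [0.441, 0.898, 0.001, 0.007]
ft_force: [-0.5, 0.1, -0.4]
grip_width: 0.0599
```

Run:
```python
from h import *
from workcell import camera
s=camera("side")[:,:,::-1];t=camera("top")[:,:,::-1]
a=cv2.resize(s[155:305,265:365],None,fx=4,fy=4,interpolation=cv2.INTER_CUBIC);b=cv2.resize(t[160:310,310:410],None,fx=4,fy=4,interpolation=cv2.INTER_CUBIC)
cv2.imwrite("pics/z5.png",np.hstack([a,b]))
t0=cv2.imread("pics/top0.png").astype(int);s0=cv2.imread("pics/side0.png").astype(int)
for n,x,y in (("jar",302,217),("cup",428,218),("tape",419,270)):
    r=np.s_[y-20:y+20,x-20:x+20];print(n,np.abs(t0[r]-t[r]).mean())
```

```text
jar 2.2489583333333334
cup 23.890625
tape 28.805416666666666
```

View pics/z5.png

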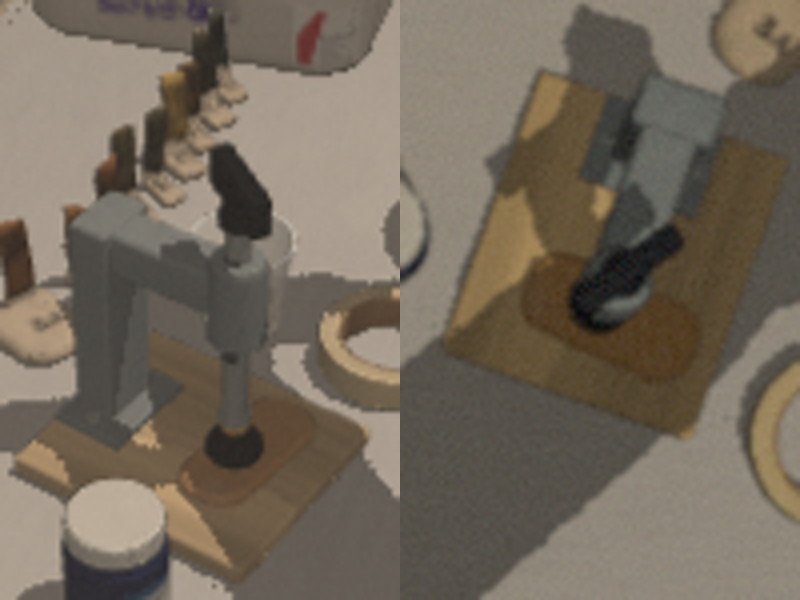

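The foot is pressing on the rib and the rib's outline is unchanged (180–317 px in the side crop). The handle is back at its locked angle. Jar, cup and tape appear in the same pixels as before, and the brightness differences there look like the arm's shadow.

```bash
python3 -c "
from workcell import order
print(order.job_done())"
```

```text
the job is handed in; nothing more can be done
None
```

The rib is clamped in the press, and I handed the job in at about 11.5 s; no verdict was reported.

- **Unlock:** I turned the handle anticlockwise until it met the stop, where the torque reached −1.7 N m.
- **Press:** I lowered the plunger about 37 mm until the foot met the rib and pushed to roughly 9–11 N at the wrist. The highest reading was 10.7 N.
- **Lock:** Holding that push, I turned the handle clockwise to its stop, where the torque reached +1.65 N m. When I eased off the push, the handle height changed by only about 0.1 mm, so the lock was holding. I then opened the gripper, lifted clear and moved aside.

**Last checks:**
- **Press and rib:** The final pictures show the foot still down on the rib, the handle at its locked angle, and the rib's outline where it was.
- **Things beside the press:** The jar matched the first picture almost exactly. My automatic picture comparison flagged changes around the cup and tape (average differences of 24 and 29). I put these down to the arm's shadow or the arm in view, because both sat in the same place by eye.
- **Clamp force:** I couldn't measure it after letting go. About 10 N is inferred from the wrist readings and the unchanged height.

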